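# Zero a linear axis with the recessed key

### The arm

A 6-joint arm with a two-finger parallel gripper is mounted at the origin on the work surface. World frame = base frame: x ahead of the robot, y to its left, z up, the work surface at z = 0. Lengths are in m, angles in degrees, forces in N, time in s.
With the tool pointing down it reaches from about 0.4 to 0.825 m from the base axis. Payload 7 kg.
Tool frame: the origin (TCP) lies midway between the tips of the shut fingers; the grasp point (between the pads) lies ctrl.tcp_to_grasp behind it (ctrl.tcp_to_grasp is the distance from the TCP to the grasp point, in m); y points along the fingers, z is the direction in which the jaws open and shut, and the axes are right-handed (so a half turn about y gives the same grasp; the last joint's range is limited). The gripper opens to 88 mm and grips with 3 to 60 N. Pads are 19 mm wide; open, the fingers measure 130 mm over their backs; the gripper's body (78 mm by 193 mm) begins 47 mm behind the grasp point.
Start: joints at [84.001, 20.546, 0.682, 0, -70.136, -16.507], TCP at [0.258, 0.624, 0.227] pointing down, gripper open.
Joint ranges: [-176.03, 176.03], [-82.01, 121.73], [-58.28, 71.71], [-173.87, 95.51], [-174.79, -0.11], [-173.66, 173.66]. Speed limits (degrees/s): [136.94, 136.94, 172.46, 180, 180, 180].

### API

Orientations are given as [roll, pitch, yaw] about the fixed x, y, z axes, in that order (R = Rz(yaw) Ry(pitch) Rx(roll)).
In Python, from plant import ctrl, snapshot, silhouettes gives the robot as it stands.
- The arm moves only by the shell command python3 -m pendant 'ROWS'. ROWS is JSON, a list that holds one entry, the list of rows, each a list of 7 numbers: the shift along the tool's x, y, z in cm, then the turn, a rotation vector about the tool's x, y, z in degrees, then the opening, from 0 (shut) to 1 (fully open). In form: [[[x, y, z, rx, ry, rz, hand], ...]]. A call has 1 to 12 rows; each row shifts and turns the commanded pose from where the row before left it, along the tool's axes as they then stand; what a row does not reach is not made up. A row lasts 1/12 s, in which the tool goes at most 41.7 mm and 7.16 degrees, less where a joint would pass 70% of its speed; a pose out of reach is approached as far as the arm can. A call with a gripper value outside its range is refused whole. The fingers move at their own pace and stop on an object; the grip force is fixed at half the most. Time passes only in rows, so rows that do not move let the fingers close. It gives the time, the measured TCP pose, the force and the opening at its end, in the units of the state.
- ctrl.get_obs(): the state, without advancing time (a new reading comes with each control period).
- snapshot(name): name is "scene" or "top" or "wrist"; returns a dict with "image" (480x640x3 uint8, red, green, blue), "camera_matrix" (3x3 intrinsics, pixels), "eye" and "orientation" of the camera in the world; the wrist camera has in their place "mount" (4x4, takes a point from camera to tool coordinates, whose origin is the TCP and whose axes are the tool frame's). Camera axes: x right, y down, z forward; pixel columns grow to the right and rows downward; lengths in m; the calibration is good to about 2 mm. The wrist camera is an equidistant fisheye: a pixel r from the principal point sees the ray r / f radians off the axis. A picture is of the moment at which its call begins: read the wrist's pose just before it. There is no depth.
- ctrl.close_job(): hands the job in, once; it reports no verdict.
Trained networks look in a picture, given as the dict that the camera call returned (one of the last four; its "shot" number tells which), for a name from the list of things; names that differ only in an ending like _2 or _b are one class to them, and where a whole thing is asked for, a point or a joint stands for the part that bears it (a point fixed in the world has none). Each returns a list of dicts, best first, with "confidence" (0 to 1); they miss things now and then, are a little off and sometimes report something else, mostly with a low value. They report only what shows in the picture. A call takes as long as a camera call. They do not tell look-alikes from the thing itself.
- silhouettes(picture, thing): "mask" (480x640 bool, what is visible of it) and "bbox" ([left, top, width, height] in pixels, round what is visible of it).
The state is a dict: "clock": time; "joint_pos": joint angles; "qvel": joint speeds; "tau": joint torques, N m; "tool_pos": TCP position; "orientation": TCP orientation; "force": force on the tool from outside, world axes, zero at the start; "moment": the same for the moment, N m; "opening": finger opening in m.
Only numpy, scipy, OpenCV 4.12 (cv2) and the standard library are available. Lean on these libraries where they do the work, as an engineer would, in place of code of your own. Each camera call takes 0.05 s, during which the arm holds its last target.

### The job

Zero the linear axis: with the fingertips, push the black carriage along its rails until it rests fully home against the round-nosed pin of the steel stop, then reach down into the round well of the grey readout pod, press the sunken key all the way down for a moment and let it spring back. The carriage must be home when the key is pressed and must stay home. Do not press the key in the square well, and pick up or shift nothing else on the plate.

Things in the scene. Friction and masses are not known exactly. Their poses are not given: they have to be found in the camera images.
- axis: linear axis fixed to the granite (sizes in mm): black base 110 (x) x 400 (y) x 20 high, two steel rails along its y axis, 16 wide, centred at x = -35 and 35, their tops 32 above the table. Origin: centre of the underside. The steel stop stands at its +y end; its -y end has only a flat black rubber strip at y = -194, up to 40 above the table.
- stop_nose (a point): nose of the round-nosed steel pin (18 diameter) of the stop, at y = 120 of the axis, 55 above the table; the pin points to -y of the axis. The stop is a steel block 60 (x) x 30 (y) whose top is 75 above the table.
- carriage (a joint): travel in m of the black carriage along the axis' +y: 0 = farthest from the stop (carriage centre at y = -75 of the axis), 0.150 = fully home, touching the pin, where it stops dead. Starts anywhere from 0 to 0.06. About 0.8 kg, drags with about 3 N plus 12 N per m/s, stays where it is left.
- push_face (a point): centre of the carriage's flat -y face, the one turned away from the stop; axes as axis. The carriage is a black block 100 (x) x 90 (y, along the rails) x 40 high, its underside 34 and its top 74 above the table; this point is 54 above the table. It cannot leave its rails.
- round_pod: fixed grey readout pod, 90 x 90 x 56 high, with a ROUND well in its top, 49 diameter, centred, 34 deep. Origin: centre of the underside, z up. The two pods differ only in the shape of the well and key, and may stand either way round (left or right).
- round_key_top (a point): centre of the top of the round white key (26 diameter) that stands in the middle of the round well, 24 below the pod's rim (32 above the table) when up
- round_key (a joint): how far the round key is pressed, m: 0 up, 0.006 bottomed. Springs back by itself; needs about 5 N to bottom.
- square_pod: fixed grey readout pod like the other but with a SQUARE well, 45 x 45, 34 deep, centred. Origin: centre of the underside.
- square_key (a joint): how far the square white key (24 x 24, its top 24 below the rim) in the square well is pressed, m: 0 up, 0.006 bottomed, same spring. To be left alone.
- setting_ring: loose thick steel ring, 56 outside diameter, 32 bore, 22 high, standing between the two pods. Sizes in mm; origin: centre of the underside. To be left alone.
- drilled_block: loose steel block with three holes, 50 x 75 x 25 high, to the left. Sizes in mm; origin: centre of the underside. To be left alone.
- jar: loose white jar with a black lid, 60 diameter, 70 high, to the left. Sizes in mm; origin: centre of the underside. To be left alone.
- screwdriver: loose screwdriver lying to the right. To be left alone.
- square: loose steel try square lying to the right, stock 22 x 70 x 20 high, blade 100 long. To be left alone.
- weight: loose brass cylinder, 44 diameter, 45 high, to the right of the axis. Sizes in mm; origin: centre of the underside. To be left alone.
There are look-alikes about, which are no part of the job. Leave any green or orange look-alike of the square_pod alone. What is shaped like the round_pod but green is not meant.

How it is judged (in metres and radians):
On the way, in this order (a step that is already met when the one before it is completed fails the run):
1. the carriage is fully home against the stop (value of joint carriage above 0.147 m), for 0.2 s.
2. the key in the round well is pressed fully down by the fingers while the carriage is home (value of joint round_key above 0.0045 m and value of joint carriage above 0.147 m and contact force between the fingers and round_pod above 0.5 N), for 0.1 s.
At the end, for the whole second after the job is handed in: the carriage rests within 3 mm of fully home, the round key has been pressed at least 4.5 mm of its 6 mm after that and is up again (within 1.5 mm), the square key is up, nothing else was shifted by more than 20 mm (value of joint carriage above 0.147 m and value of joint each of round_key, square_key below 0.0015 m and velocity of joint carriage between -0.005 and 0.005 m/s); the robot touches nothing.
It fails at once if the round key was pressed while the carriage was not home (value of joint round_key above 0.003 m and value of joint carriage below 0.145 m).
It fails at once if the key in the square well was pressed (value of joint square_key above 0.003 m).
It fails at once if another thing on the plate was lifted, carried or shifted by more than 20 mm (distance of any of setting_ring, drilled_block, jar, screwdriver, square, weight from where it was at the start of the episode above 0.02 m).
It also fails if it takes over 48 s, if anything falls off the work surface, if the arm or the gripper's body presses on something with over 40 N, if the wrist force passes 120 N, or if a joint passes its speed limit or range.

## Working session

There is one attempt and no reset: what is moved stays moved. The work goes in short steps, Python scripts to look and compute and a shell command to move; the robot and the scene stay as the last step left them, time stands still between calls to the robot, and variables do not carry over. Pictures are saved under pics/ and viewed, and the job is handed in when it is done.

```bash
ls; mkdir -p pics; python3 - <<'E'
from plant import ctrl, snapshot, silhouettes
import cv2, numpy as np
print(ctrl.get_obs(), ctrl.tcp_to_grasp)
for n in ["scene","top"]:
    p=snapshot(n); cv2.imwrite(f"pics/{n}0.png",p["image"][:,:,::-1])
    print(n,p["camera_matrix"],p["eye"],p["orientation"])
    for t in ["round_pod","square_pod","push_face","axis","round_key_top","weight","setting_ring"]:
        print(t,[(round(d["confidence"],2),d["bbox"]) for d in silhouettes(p,t)])
E
```

```text
pics
{'clock': 0.0, 'joint_pos': array([ 8.40011036e+01,  2.05917891e+01,  6.35688658e-01, -2.11705773e-02,
       -7.01357401e+01, -1.65095505e+01]), 'qvel': array([ 0.03669309, -0.02373094,  0.04585451,  0.035545  ,  0.06638035,
       -0.05332038]), 'tau': array([ 6.78605484e-04, -5.82716274e+01,  2.93046534e+01,  6.99741036e+00,
        6.82981830e-03, -1.65499409e-04]), 'tool_pos': array([0.25820727, 0.62314729, 0.22562993]), 'orientation': array([-8.99062897e+01,  7.02017198e-03,  1.57484349e+02]), 'force': array([-0.54602005,  0.46820451, -0.67364239]), 'moment': array([-0.01920131, -0.01890562,  0.04432514]), 'opening': 0.08750135600905373} 0.0188
scene [[508.46984291   0.         322.61786928]
 [  0.         508.46984291 239.89849664]
 [  0.           0.           1.        ]] [ 1.37139995 -0.21245671  0.81641128] [-128.42961756   -0.9645159    79.67079843]
round_pod [(0.92, [251.3, 233.7, 52.7, 49.9]), (0.87, [208.0, 204.4, 42.9, 45.8]), (0.81, [330.3, 201.8, 49.3, 43.2])]
square_pod [(0.87, [387.9, 184.9, 38.1, 36.7]), (0.85, [443.7, 264.0, 51.3, 42.3]), (0.75, [396.9, 220
[... 383 characters left out ...]
]] [ 0.30439914 -0.02483445  1.39281266] [-173.35857187   -0.45211859  -91.24226656]
round_pod [(0.73, [379.6, 277.5, 50.3, 54.5]), (0.72, [331.1, 219.5, 49.7, 48.1]), (0.69, [237.3, 264.6, 56.7, 57.8]), (0.69, [119.6, 218.0, 31.6, 24.3])]
square_pod [(0.88, [164.8, 304.8, 49.1, 48.0]), (0.82, [175.7, 224.8, 48.1, 48.3]), (0.66, [148.0, 152.0, 52.8, 51.2])]
push_face [(0.55, [318.1, 132.9, 42.8, 57.7])]
axis [(0.97, [227.2, 134.3, 174.4, 67.6])]
round_key_top [(0.46, [347.5, 236.6, 14.9, 11.3]), (0.27, [99.2, 173.0, 34.6, 27.2])]
weight [(0.9, [433.0, 187.4, 18.1, 19.3]), (0.54, [313.6, 130.1, 48.6, 57.8])]
setting_ring [(0.66, [277.9, 228.4, 23.3, 22.6]), (0.46, [121.7, 214.7, 30.2, 30.2])]
```

View pics/scene0.png

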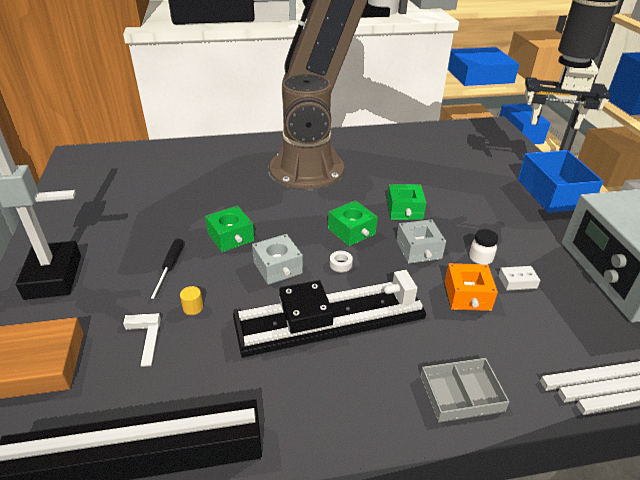

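View pics/top0.png

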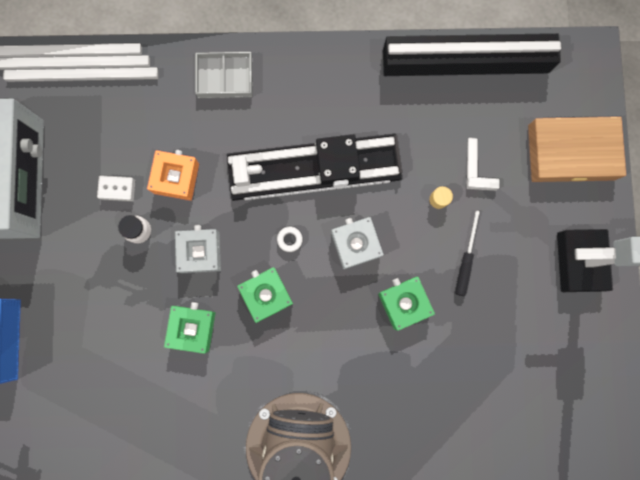

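```bash
python3 - <<'E'
import cv2, numpy as np
a=cv2.imread("pics/top0.png")[120:370,110:470]
cv2.imwrite("pics/top0z.png",cv2.resize(a,(792,550),interpolation=cv2.INTER_CUBIC))
a=cv2.imread("pics/scene0.png")[180:370,190:500]
cv2.imwrite("pics/scene0z.png",cv2.resize(a,(775,475),interpolation=cv2.INTER_CUBIC))
E
```

```text
(no output)
```

View pics/top0z.png

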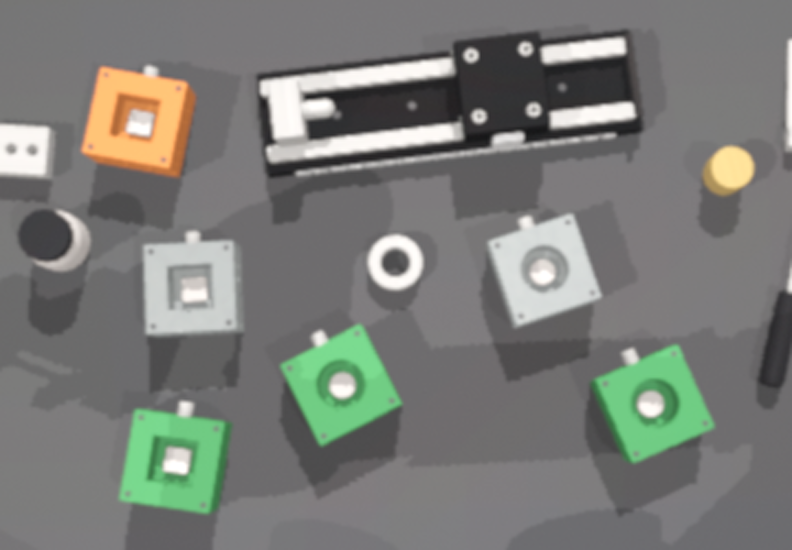

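View pics/scene0z.png

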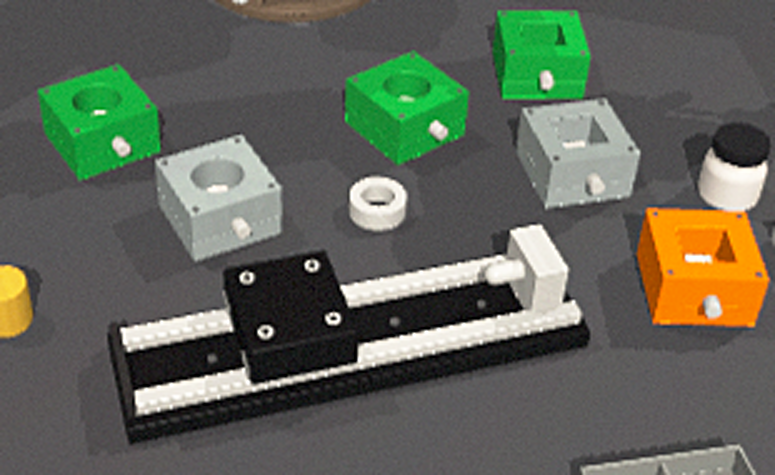

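The top picture shows the axis at the top, with the stop at its left (+y) end near (243,170) and the carriage near (338,158).

Candidates for the target pod in the top picture:
- Grey round well at (357,242): this is the one described.
- Green round wells at (265,295) and (407,303).
- Grey square well at (197,250).
- Orange square well at (173,175).
- Green square well at (190,329).

The crops confirm that the grey pod at (357,242) has the round well.

```bash
cat > h.py <<'E'
import numpy as np, cv2
from scipy.spatial.transform import Rotation as R
def cam(p): return p["camera_matrix"],np.array(p["eye"]),R.from_euler("xyz",p["orientation"],degrees=True).as_matrix()
def back(p,uv,z):
    K,e,M=cam(p); d=M@np.linalg.solve(K,[uv[0],uv[1],1]); return e+d*(z-e[2])/d[2]
def proj(p,X):
    K,e,M=cam(p); c=(np.atleast_2d(X)-e)@M; q=c@K.T; return q[:,:2]/q[:,2:]
def box(sx,sy,z0,z1): return np.array([[a*sx/2,b*sy/2,z] for a in(-1,1) for b in(-1,1) for z in(z0,z1)])
def place(P,x,y,yaw):
    c,s=np.cos(yaw),np.sin(yaw); return P@np.array([[c,s,0],[-s,c,0],[0,0,1]])+[x,y,0]
E
python3 - <<'E'
from plant import ctrl, snapshot, silhouettes
from h import *
from scipy.optimize import minimize
ps=[snapshot("top"),snapshot("scene")]
def hullmask(p,P):
    m=np.zeros((480*2,640*2),np.uint8); h=cv2.convexHull((proj(p,P)*2+.5).astype(np.float32)); cv2.fillConvexPoly(m,np.round(h*16).astype(np.int32),1,shift=4); return m
def near(p,name,X):
    u=proj(p,X)[0]; L=silhouettes(p,name)
    L=[d for d in L if np.hypot(d["bbox"][0]+d["bbox"][2]/2-u[0],d["bbox"][1]+d["bbox"][3]/2-u[1])<30]
    return L[0] if L else None
def fit(name,P,x0,zc,pp):
    ms=[]
    for p in pp:
        d=near(p,name,[x0[0],x0[1],zc])
        if d is None: print(name,"missing");continue
        m=np.asarray(d["mask"]).astype(np.uint8); ms.append((p,cv2.resize(m,None,fx=2,fy=2,interpolation=0)))
    def cost(v):
        return sum(1-((h:=hullmask(p,place(P,v[0],v[1],v[2])))&m).sum()/((h|m).sum()) for p,m in ms)/len(ms)
    r=minimize(cost,x0,method="Nelder-Mead",options=dict(initial_simplex=np.array([x0]+[np.add(x0,d) for d in([.01,0,0],[0,.01,0],[0,0,.1])]),xatol=1e-5,fatol=1e-5))
    print(name,len(ms),np.round(r.x[:2],4),round(np.degrees(r.x[2]),2),"iou",1-round(r.fun,3)); return r.x
t=ps[0]
c=back(t,(357,242),.056);print("pod approx",c)
for pp in(ps,ps[:1],ps[1:]): fit("round_pod",box(.09,.09,0,.056),[c[0],c[1],np.radians(20)],.03,pp)
a=back(t,(314,167),.02);print("axis approx",a)
A=np.vstack([box(.11,.4,0,.02)])
for pp in(ps,ps[:1],ps[1:]): fit("axis",A,[a[0],a[1],np.radians(5)],.02,pp)
z=lambda u,v:(110+u/2.2,120+v/2.2)
print("carriage top corners",[np.round(back(t,z(*q),.074),4) for q in((454,41),(541,32),(551,128),(464,138))])
print("base corners",[np.round(back(t,z(*q),.02),4) for q in((258,73),(628,31),(641,130),(270,176))])
print("rim corners",[np.round(back(t,z(*q),.056),4) for q in((488,242),(574,214),(602,297),(516,327))])
print("stop top",[np.round(back(t,z(*q),.075),4) for q in((267,82),(297,79),(304,138),(276,142))])
for n,u,zz in(("ring",(289.5,239),.022),("weight",(442,196),.045),("keyround",(356.5,243.5),.032)): print(n,back(t,u,zz))
E
```

```text
pod approx [ 0.44994464 -0.14059422  0.056     ]
round_pod missing
round_pod 1 [ 0.4464 -0.1404] 15.56 iou 0.956
round_pod missingTraceback (most recent call last):
  File "<stdin>", line 23, in <module>
  File "<stdin>", line 19, in fit
    res = _minimize_neldermead(fun, x0, args, callback, bounds=bounds,
                               **options)
    fsim[k] = func(sim[k])
              ~~~~^^^^^^^^
    fx = function(np.copy(x), *(wrapper_args + args))
  File "<stdin>", line 18, in cost
ZeroDivisionError: division by zero
```

```bash
python3 - <<'E'
from plant import ctrl, snapshot, silhouettes
from h import *
t=snapshot("top"); s=snapshot("scene")
z=lambda u,v:(110+u/2.2,120+v/2.2); zs=lambda u,v:(190+u/2.5,180+v/2.5)
c=back(t,(357,242),.056)
print("proj pod in scene",proj(s,c))
print([(d["confidence"],d["bbox"]) for d in silhouettes(s,"round_pod")])
f=lambda p,Q,h:[tuple(np.round(back(p,q,h)[:2],4)) for q in Q]
print("carriage top corners",f(t,[z(*q) for q in((454,41),(541,32),(551,128),(464,138))],.074))
print("  scene",f(s,[zs(*q) for q in((355,349),(247,367),(224,267),(323,251))],.074))
print("base corners",f(t,[z(*q) for q in((258,73),(628,31),(641,130),(270,176))],.02))
print("rim corners",f(t,[z(*q) for q in((488,242),(574,214),(602,297),(516,327))],.056))
print("  scene",f(s,[zs(*q) for q in((192,214),(281,186),(240,136),(157,164))],.056))
print("stop top",f(t,[z(*q) for q in((267,82),(297,79),(304,138),(276,142))],.075))
for n,u,zz in(("ring",(289.5,239),.022),("weight",(442,196),.045),("keyround",(356.5,243.5),.032)): print(n,back(t,u,zz))
E
```

```text
proj pod in scene [[276.83615086 249.66590807]]
[(0.82, [250.1, 233.6, 51.5, 47.4]), (0.7, [208.3, 206.5, 43.6, 43.7]), (0.65, [330.9, 202.1, 49.2, 44.4]), (0.49, [281.0, 277.6, 50.6, 59.9]), (0.46, [498.1, 268.4, 43.7, 22.3])]
carriage top corners [(np.float64(0.6832), np.float64(-0.0549)), (np.float64(0.6909), np.float64(-0.144)), (np.float64(0.5909), np.float64(-0.1511)), (np.float64(0.5823), np.float64(-0.0627))]
  scene [(np.float64(0.7035), np.float64(-0.0593)), (np.float64(0.7081), np.float64(-0.1452)), (np.float64(0.5946), np.float64(-0.15)), (np.float64(0.5887), np.float64(-0.0645))]
base corners [(np.float64(0.668), np.float64(0.152)), (np.float64(0.7061), np.float64(-0.2415)), (np.float64(0.5986), np.float64(-0.2512)), (np.float64(0.5572), np.float64(0.14))]
rim corners [(np.float64(0.4781), np.float64(-0.0851)), (np.float64(0.5051), np.float64(-0.1735)), (np.float64(0.4196), np.float64(-0.199)), (np.float64(0.3911), np.float64(-0.1111))]
  scene [(np.float64(0.5025), np.float64(-0.1691)), (np.float64(0.4765), np.float64(-0.084)), (np.float64(0.3954), np.float64(-0.1122)), (np.float64(0.4259), np.float64(-0.1949))]
stop top [(np.float64(0.6439), np.float64(0.1358)), (np.float64(0.6464), np.float64(0.1054)), (np.float64(0.5853), np.float64(0.0989)), (np.float64(0.5818), np.float64(0.1272))]
ring [0.46376152 0.01070645 0.022     ]
weight [ 0.55223958 -0.33797603  0.045     ]
keyround [ 0.44915605 -0.14143234  0.032     ]
```

```bash
python3 -m pendant '[[[0,0,0,0,-7,0,0],[0,0,0,0,-7,0,0],[0,0,0,0,-7,0,0],[0,0,0,0,-7,0,0],[-1.2,0,3.5,0,0,0,0],[-1.2,0,3.5,0,0,0,0],[-1.2,0,3.5,0,0,0,0],[-1.2,0,3.5,0,0,0,0],[-1.2,0,3.5,0,0,0,0],[-1.2,0,3.5,0,0,0,0],[-1.2,0,3.5,0,0,0,0],[-1.2,0,3.5,0,0,0,0]]]'
```

```text
clock: 2.2
tool_pos: [0.3811, 0.3524, 0.2269]
orientation: [-90.0, 0.0, -174.5]
force: [0.4, 0.2, 0.5]
opening: 0.0132
```

```bash
python3 -m pendant '[[[-1.25,0,3.43,0,0,0,0],[-1.25,0,3.43,0,0,0,0],[-1.25,0,3.43,0,0,0,0],[-1.25,0,3.43,0,0,0,0],[-1.25,0,3.43,0,0,0,0],[-1.25,0,3.43,0,0,0,0],[-1.25,0,3.43,0,0,0,0],[-1.25,0,3.43,0,0,0,0],[-1.25,0,3.43,0,0,0,0],[-1.25,0,3.43,0,0,0,0],[-1.25,0,3.43,0,0,0,0],[-1.25,0,3.43,0,0,0,0]]]' && python3 -m pendant '[[[-1.22,0,3.43,0,0,0,0],[-1.22,0,3.43,0,0,0,0],[-1.22,0,3.43,0,0,0,0],[-1.22,0,3.43,0,0,0,0],[-1.22,0,3.43,0,0,0,0],[0,2.5,0,0,0,0,0],[0,2.5,0,0,0,0,0],[0,0,0,0,0,0,0],[0,0,0,0,0,0,0]]]'
python3 - <<'E'
from plant import ctrl, snapshot, silhouettes
import cv2
print(ctrl.get_obs()["tool_pos"],ctrl.get_obs()["opening"])
for n in("wrist","scene","top"):
    p=snapshot(n); cv2.imwrite(f"pics/{n}1.png",p["image"][:,:,::-1])
    if n=="wrist": print(p["camera_matrix"],p["mount"])
E
```

```text
clock: 3.2
tool_pos: [0.57, -0.0431, 0.2269]
orientation: [-90.0, 0.0, -174.5]
force: [-0.0, 0.9, 0.3]
opening: 0.0006
clock: 3.95
tool_pos: [0.6457, -0.2063, 0.1754]
orientation: [-90.0, -0.2, -174.5]
force: [-0.2, 0.2, 1.2]
opening: 0.0005
[ 0.64569519 -0.20634671  0.17542628] 0.0005175770051795214
[[371.64829954   0.         321.60833976]
 [  0.         371.64829954 231.64280273]
 [  0.           0.           1.        ]] [[-1.48993789e-03  9.61832041e-01  2.73636445e-01 -7.40847885e-02]
 [-6.95632205e-04 -2.73637679e-01  9.61832593e-01 -1.57807105e-01]
 [ 9.99998648e-01  1.24272050e-03  1.07678449e-03  2.42618088e-04]
 [ 0.00000000e+00  0.00000000e+00  0.00000000e+00  1.00000000e+00]]
```

View pics/wrist1.png

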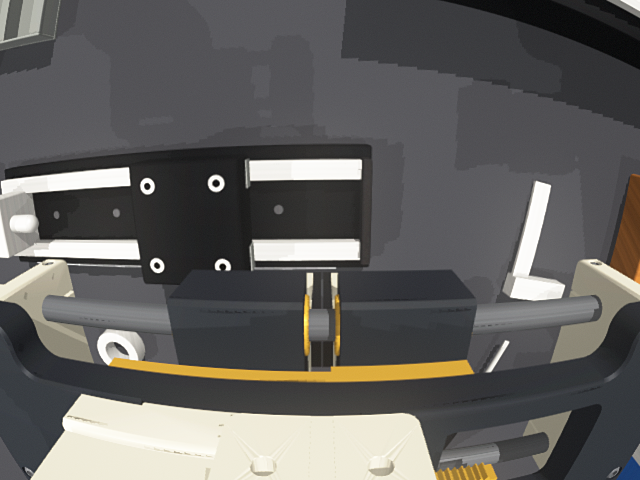

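View pics/scene1.png

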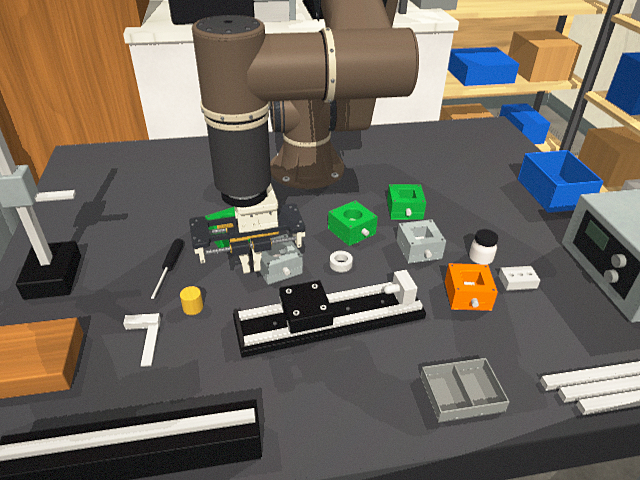

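The wrist picture shows the carriage's push-face edge near column 248, with its top face spanning rows about 158–280. The open axis end, with the rails ending near column 362, lies in front of the fingers. Next I check the geometry numerically.

```bash
cat >> h.py <<'E'
def wback(p,obs,uv,z):
    K=np.array(p["camera_matrix"]); M=np.array(p["mount"])
    a=(uv[0]-K[0,2])/K[0,0]; b=(uv[1]-K[1,2])/K[1,1]; th=np.hypot(a,b)
    d=np.array([np.sin(th)*a/th,np.sin(th)*b/th,np.cos(th)])
    Rt=R.from_euler("xyz",obs["orientation"],degrees=True).as_matrix()
    o=Rt@M[:3,3]+obs["tool_pos"]; d=Rt@M[:3,:3]@d
    return o+d*(z-o[2])/d[2]
def wproj(p,obs,X):
    K=np.array(p["camera_matrix"]); M=np.array(p["mount"])
    Rt=R.from_euler("xyz",obs["orientation"],degrees=True).as_matrix()
    c=M[:3,:3].T@(Rt.T@(np.array(X)-obs["tool_pos"])-M[:3,3])
    th=np.arctan2(np.hypot(c[0],c[1]),c[2]); n=np.hypot(c[0],c[1])
    return K[:2,2]+K[0,0]*th*c[:2]/n
E
python3 - <<'E'
from plant import ctrl, snapshot, silhouettes
from h import *
o=ctrl.get_obs(); p=snapshot("wrist"); s=snapshot("scene")
print("tcp in scene",proj(s,o["tool_pos"]),"wrist",wproj(p,o,o["tool_pos"]))
L=silhouettes(p,"push_face"); print([(d["confidence"],d["bbox"]) for d in L])
I=p["image"][:,:,::-1].copy()
b=np.array([.6325,-.0502,0]);u=np.array([-.0967,.9953,0]);v=np.array([.9953,.0967,0])
# overlay predicted carriage top, rail ends, stop
for yc,zz,hx,hy in((-.0527,.074,.05,.045),(0,.02,.055,.2)):
    q=[wproj(p,o,b+u*(yc+j*hy)+v*i*hx+[0,0,zz]) for i,j in((-1,-1),(1,-1),(1,1),(-1,1))]
    cv2.polylines(I,[np.round(q).astype(np.int32)],True,(0,0,255),1)
cv2.imwrite("pics/w_ov.png",I)
for q in((248,160),(252,270),(137,167)): print(q,wback(p,o,q,.074))
print("base ends",wback(p,o,(371,146),.02),wback(p,o,(371,267),.02))
E
```

```text
tcp in scene [[251.10094208 268.98303159]] wrist [320.61977311 291.75413032]
[(0.9, [130.1, 159.9, 123.7, 124.0])]
(248, 160) [ 0.69508998 -0.14916961  0.074     ]
(252, 270) [ 0.61166625 -0.1564575   0.074     ]
(137, 167) [ 0.68484871 -0.06042602  0.074     ]
base ends [ 0.71165273 -0.24263185  0.02      ] [ 0.6030959  -0.25671709  0.02      ]
```

View pics/w_ov.png

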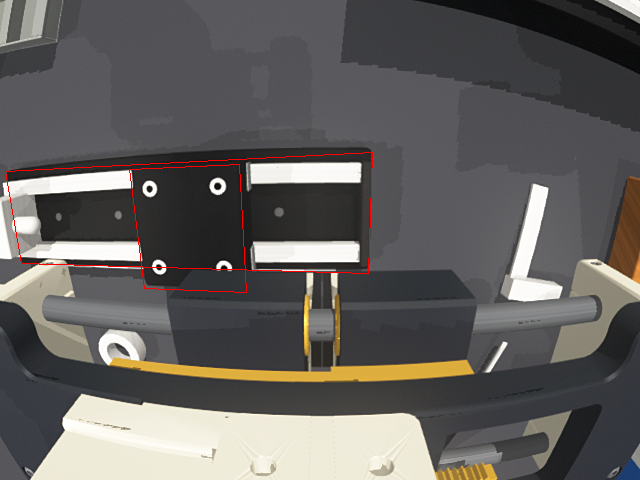

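```bash
python3 -m pendant '[[[-0.2,3.2,0,0,0,0,0],[0,3.2,0,0,0,0,0],[0,3.2,0,0,0,0,0],[0,3.0,0,0,0,0,0],[0,0,-1,0,0,0,0],[0,0,-1,0,0,0,0],[0,0,-1,0,0,0,0],[0,0,-0.6,0,0,0,0],[0,0,-0.6,0,0,0,0],[0,0,-0.6,0,0,0,0],[0,0,-0.6,0,0,0,0],[0,0,-0.6,0,0,0,0]]]'; python3 - <<'E'
from plant import ctrl, snapshot
import cv2
p=snapshot("scene"); cv2.imwrite("pics/scene2.png",cv2.resize(p["image"][180:380,180:440,::-1],(780,600)))
E
```

```text
clock: 5.25
tool_pos: [0.6441, -0.1461, 0.0522]
orientation: [-89.9, 0.2, -174.5]
force: [1.6, -3.7, 3.4]
opening: -0.0001
```

View pics/scene2.png

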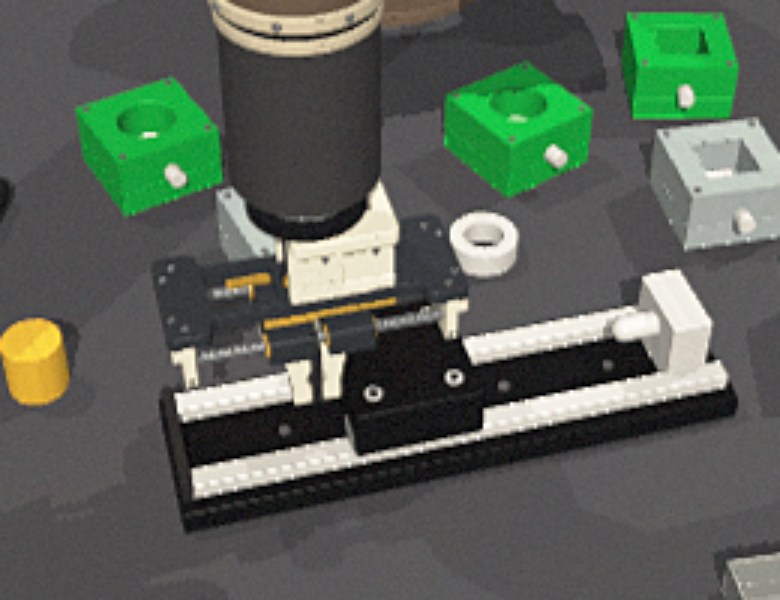

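Contact is made: the reading is about 3.7 N, which matches the drag, and the fingers are behind the push face. I keep pushing.

```bash
python3 -m pendant '[[[0,0,-0.8,0,0,0,0],[0,0,-0.8,0,0,0,0],[0,0,-0.8,0,0,0,0],[0,0,-0.8,0,0,0,0],[0,0,-0.8,0,0,0,0],[0,0,-0.8,0,0,0,0],[0,0,-0.8,0,0,0,0],[0,0,-0.8,0,0,0,0],[0,0,-0.8,0,0,0,0],[0,0,-0.8,0,0,0,0],[0,0,-0.6,0,0,0,0]]]'; python3 -m pendant '[[[0,0,-0.4,0,0,0,0]]]';python3 -m pendant '[[[0,0,-0.3,0,0,0,0]]]'; python3 -m pendant '[[[0,0,-0.3,0,0,0,0]]]'
```

```text
clock: 6.22
tool_pos: [0.6343, -0.0596, 0.0504]
orientation: [-90.0, -0.0, -174.5]
force: [1.2, -3.9, 4.6]
opening: 0.0
clock: 6.3
tool_pos: [0.6339, -0.0557, 0.0504]
orientation: [-90.0, -0.0, -174.5]
force: [1.2, -3.1, 3.9]
opening: 0.0002
clock: 6.38
tool_pos: [0.6336, -0.053, 0.0503]
orientation: [-90.0, -0.0, -174.5]
force: [0.3, -3.1, 3.4]
opening: 0.0001
clock: 6.47
tool_pos: [0.6333, -0.0504, 0.0504]
orientation: [-90.0, -0.0, -174.5]
force: [0.1, -3.6, 3.6]
opening: 0.0004
```

```bash
python3 -m pendant '[[[0,0,-0.5,0,0,0,0],[0,0,-0.5,0,0,0,0],[0,0,-0.4,0,0,0,0],[0,0,-0.3,0,0,0,0]]]'; python3 - <<'E'
from plant import ctrl, snapshot
import cv2
p=snapshot("top"); cv2.imwrite("pics/top3.png",cv2.resize(p["image"][110:230,210:410,::-1],(800,480),interpolation=cv2.INTER_CUBIC))
p=snapshot("scene"); cv2.imwrite("pics/scene3.png",cv2.resize(p["image"][240:360,250:450,::-1],(800,480)))
E
```

```text
clock: 6.8
tool_pos: [0.6317, -0.0355, 0.0505]
orientation: [-89.8, -0.1, -174.5]
force: [5.2, -29.6, -1.1]
opening: 0.0003
```

View pics/scene3.png

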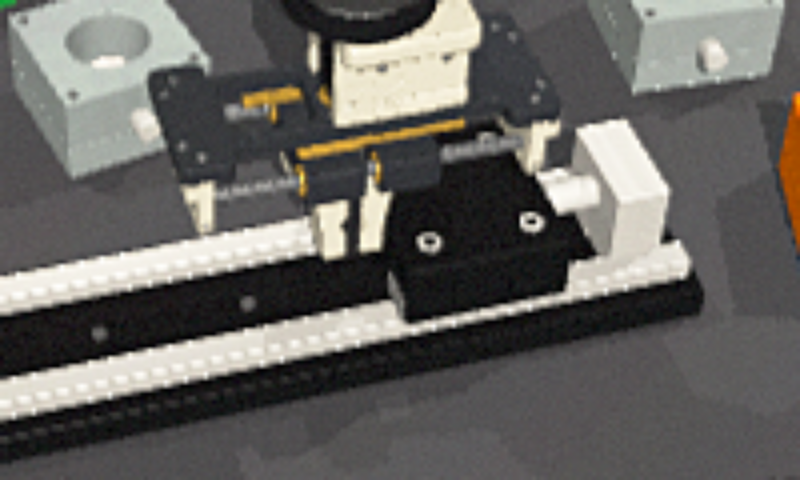

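Force rose to about 30 N with the pin touching the carriage, so it is home. I hold for a moment, back off and rise.

```bash
python3 -m pendant '[[[0,0,0,0,0,0,0],[0,0,0,0,0,0,0],[0,0,0,0,0,0,0],[0,0,0.5,0,0,0,0],[0,0,1.5,0,0,0,0],[0,0,2,0,0,0,0],[0,-3.5,0,0,0,0,0],[0,-3.5,0,0,0,0,0],[0,-3.5,1,0,0,0,0.5],[3,0,2,0,-4,0,1],[3,0,2,0,-4,0,1],[3,0,2,0,-4,0,1]]]'
```

```text
clock: 7.9
tool_pos: [0.5569, -0.1576, 0.1556]
orientation: [-90.1, 0.0, -162.3]
force: [-0.4, -0.7, -0.7]
opening: 0.0211
```

```bash
python3 -m pendant '[[[3,0,0,0,0,0,1],[3,0,0,0,0,0,1],[3,0,0.4,0,0,0,1],[0.8,0,0,0,0,0,1],[0,0,0,0,0,0,1],[0,0,0,0,0,0,1],[0,0,0,0,0,0,1]]]'; python3 - <<'E'
from plant import ctrl, snapshot
from h import *
o=ctrl.get_obs();print(o["tool_pos"],o["orientation"],o["opening"])
p=snapshot("wrist"); I=p["image"][:,:,::-1].copy()
for r,z in((.0245,.056),(.013,.032)):
    q=[wproj(p,o,[.4493+r*np.cos(a),-.1412+r*np.sin(a),z]) for a in np.linspace(0,6.28,40)]
    cv2.polylines(I,[np.round(q).astype(np.int32)],True,(0,0,255),1)
print(wproj(p,o,o["tool_pos"]))
Rt=R.from_euler("xyz",o["orientation"],degrees=True).as_matrix()
for k in(-1,1): 
    for g in (.044,.052): print(wproj(p,o,o["tool_pos"]+Rt@[0,0,k*g]))
cv2.imwrite("pics/w4.png",I)
t=snapshot("top"); cv2.imwrite("pics/top4.png",cv2.resize(t["image"][120:280,210:410,::-1],(750,600),interpolation=cv2.INTER_CUBIC))
E
```

```text
clock: 8.48
tool_pos: [0.4668, -0.1905, 0.1556]
orientation: [-90.0, 0.0, -162.5]
force: [-0.3, -0.5, -0.1]
opening: 0.0682
[ 0.46677746 -0.19054159  0.15559952] [-8.99983901e+01  3.36776112e-02 -1.62495955e+02] 0.06820402602960701
[320.48098036 291.58943526]
[228.23515129 290.22862911]
[212.3327473 289.7426983]
[412.81247828 290.48844574]
[428.74612268 290.04657893]
```

View pics/w4.png

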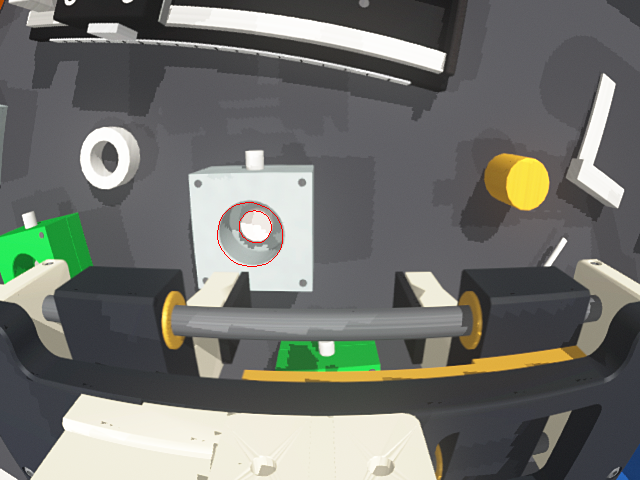

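View pics/top4.png

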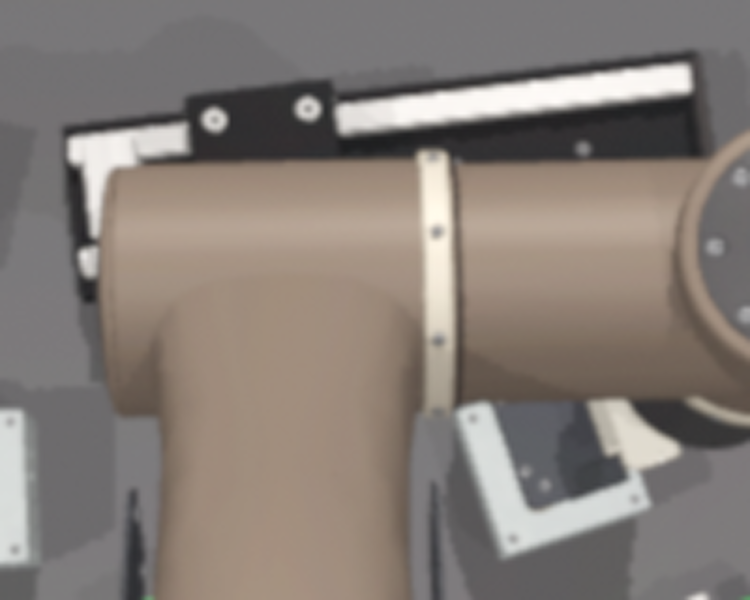

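The wrist picture shows the well and key exactly under my predicted circles, at (250,234) and (255,226), so the pod position holds. I let the fingers finish opening, then check the carriage in the scene view and in tool coordinates.

```bash
python3 -m pendant '[[[0,0,0,0,0,0,1],[0,0,0,0,0,0,1],[0,0,0,0,0,0,1],[0,0,0,0,0,0,1]]]'; python3 - <<'E'
from plant import ctrl, snapshot
from h import *
o=ctrl.get_obs()
p=snapshot("wrist"); cv2.imwrite("pics/w5.png",p["image"][:,:,::-1])
Rt=R.from_euler("xyz",o["orientation"],degrees=True).as_matrix()
print("key in tool cm",100*Rt.T@(np.array([.4493,-.1412,.032])-o["tool_pos"]))
p=snapshot("scene"); cv2.imwrite("pics/scene5.png",cv2.resize(p["image"][210:360,220:450,::-1],(797,520)))
E
```

```text
clock: 8.92
tool_pos: [0.466, -0.1906, 0.1554]
orientation: [-90.0, -0.0, -162.5]
force: [0.9, -0.3, -0.0]
opening: 0.0873
key in tool cm [ 0.09952753 12.33996289 -5.20964791]
```

View pics/scene5.png

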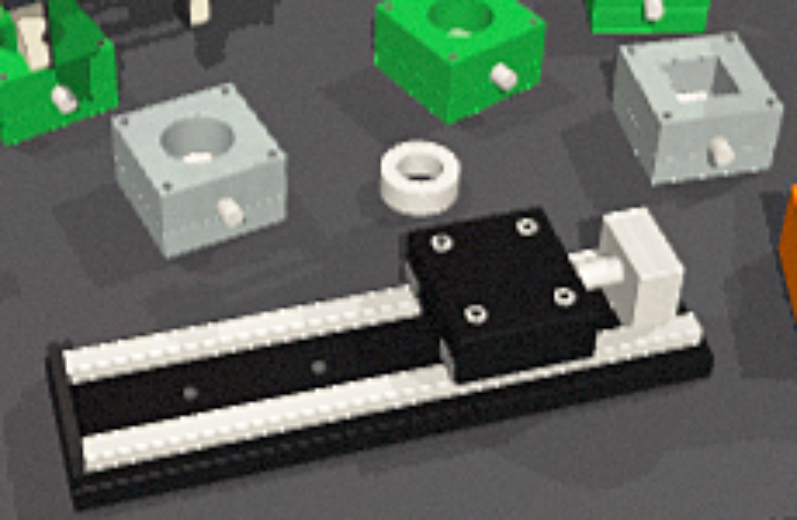

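View pics/w5.png

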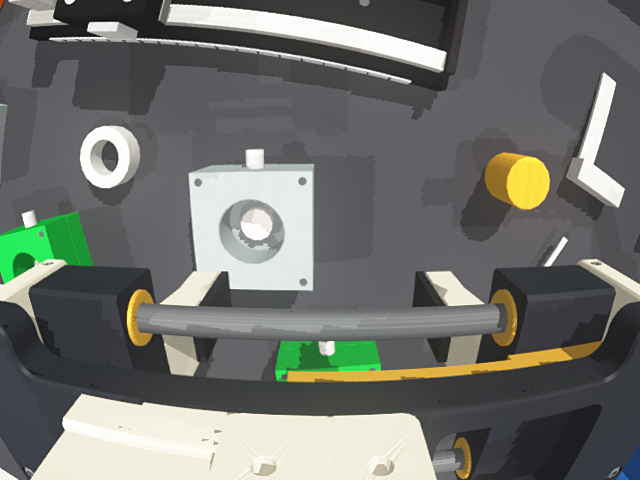

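```bash
python3 -m pendant '[[[0.1,3,0,0,0,0,1],[0,3,0,0,0,0,1],[0,3,0,0,0,0,1],[0,0,0,0,0,0,1],[0,0,0,0,0,0,1]]]'; python3 - <<'E'
from plant import ctrl, snapshot
from h import *
o=ctrl.get_obs();print(o["tool_pos"])
p=snapshot("wrist"); cv2.imwrite("pics/w6.png",p["image"][:,:,::-1])
Rt=R.from_euler("xyz",o["orientation"],degrees=True).as_matrix()
print("key in tool cm",100*Rt.T@(np.array([.4493,-.1412,.032])-o["tool_pos"]))
p=snapshot("scene"); cv2.imwrite("pics/scene6.png",cv2.resize(p["image"][180:330,200:400,::-1],(800,600)))
E
```

```text
clock: 9.43
tool_pos: [0.4639, -0.1911, 0.0649]
orientation: [-90.1, -0.2, -162.5]
force: [0.0, -0.6, 2.2]
opening: 0.0877
[ 0.46389924 -0.19111554  0.06488684]
key in tool cm [-0.12088368  3.29292426 -5.19658247]
```

View pics/scene6.png

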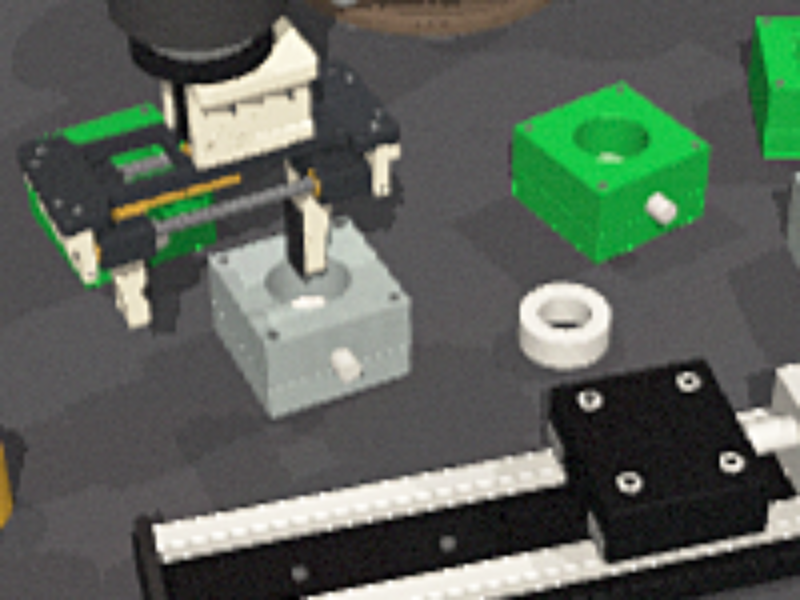

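View pics/w6.png

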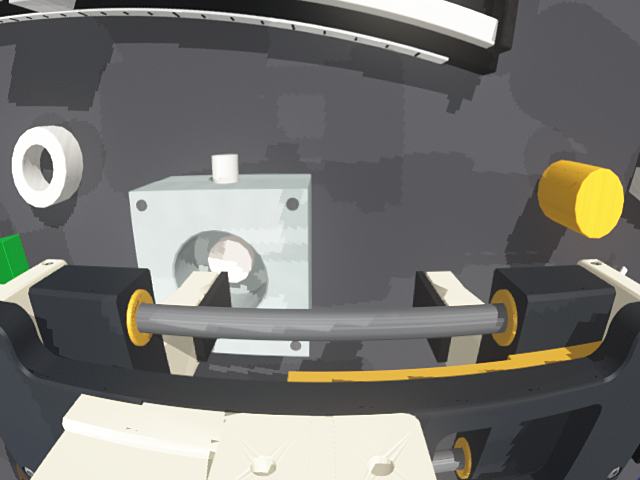

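One finger is centred over the grey round well, and the other is clear outside the pod. I go down.

```bash
python3 -m pendant '[[[-0.1,1,0,0,0,0,1],[0,1,0,0,0,0,1],[0,0.8,0,0,0,0,1],[0,0,0,0,0,0,1]]]' && python3 -m pendant '[[[0,0.4,0,0,0,0,1],[0,0.3,0,0,0,0,1],[0,0,0,0,0,0,1]]]'
```

```text
clock: 9.87
tool_pos: [0.4647, -0.1906, 0.0361]
orientation: [-90.1, -0.1, -162.5]
force: [-0.4, -0.2, 0.1]
opening: 0.0875
clock: 10.12
tool_pos: [0.4659, -0.1908, 0.0303]
orientation: [-90.0, -0.0, -162.5]
force: [-0.3, -0.1, 2.2]
opening: 0.0879
```

```bash
python3 -m pendant '[[[0,0.3,0,0,0,0,1],[0,0.2,0,0,0,0,1],[0,0,0,0,0,0,1]]]' && python3 -m pendant '[[[0,0.15,0,0,0,0,1],[0,0.1,0,0,0,0,1],[0,0,0,0,0,0,1]]]'
```

```text
clock: 10.37
tool_pos: [0.4661, -0.1908, 0.0261]
orientation: [-90.0, 0.0, -162.5]
force: [-1.5, 1.6, 9.8]
opening: 0.0881
clock: 10.62
tool_pos: [0.4663, -0.1909, 0.0253]
orientation: [-90.0, 0.0, -162.4]
force: [-7.5, 4.2, 30.6]
opening: 0.0877
```

The key is bottomed: tip at z of about 0.0255 and a hard reaction of about 30 N. I hold for two rows and withdraw straight up.

```bash
python3 -m pendant '[[[0,0,0,0,0,0,1],[0,0,0,0,0,0,1],[0,-0.5,0,0,0,0,1],[0,-1.5,0,0,0,0,1],[0,-2.5,0,0,0,0,1],[0,-3,0,0,0,0,1],[0,-3,0,0,0,0,1],[0,-3,0,0,0,0,1],[0,-3,0,0,0,0,1],[0,0,0,0,0,0,1],[0,0,0,0,0,0,1],[0,0,0,0,0,0,1]]]'; python3 - <<'E'
from plant import ctrl, snapshot
from h import *
o=ctrl.get_obs();print(o["tool_pos"],o["force"])
p=snapshot("wrist"); cv2.imwrite("pics/w7.png",p["image"][:,:,::-1])
p=snapshot("scene"); cv2.imwrite("pics/scene7.png",cv2.resize(p["image"][180:360,200:450,::-1],(800,576)))
E
```

```text
clock: 11.62
tool_pos: [0.4654, -0.1906, 0.1877]
orientation: [-90.0, 0.0, -162.5]
force: [-0.7, 0.3, 0.0]
opening: 0.0873
[ 0.46543876 -0.19056074  0.18765534] [-0.66323155  0.29746967  0.0259901 ]
```

View pics/scene7.png

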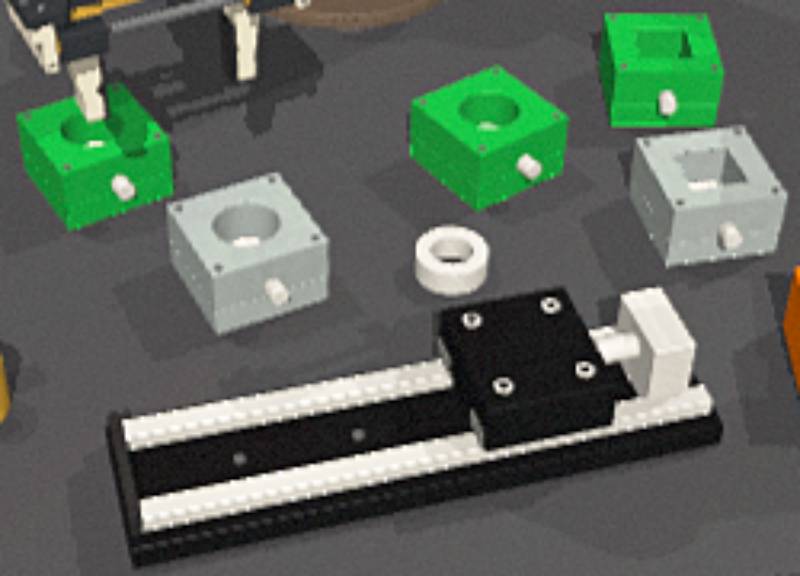

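View pics/w7.png

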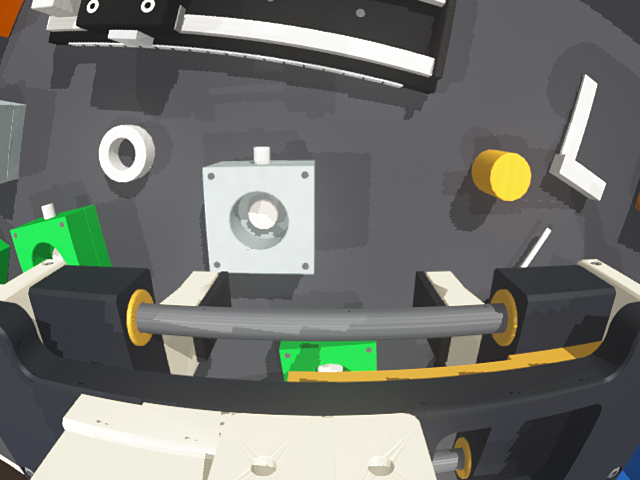

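Carriage against the pin at (600,345) in the crop, key visible and up at (262,214) in the wrist view, and everything else in place. I hand in.

```bash
python3 -c "
from plant import ctrl
print(ctrl.close_job())"
```

```text
the job is handed in; nothing more can be done
None
```

The job is handed in at about 12 s of the 48 s allowed; closing it gave no verdict.

- **Carriage:** I pushed it along the rails with the shut fingertips until the force jumped from about 4 N to about 30 N against the pin. I held it there, then backed off. The later scene pictures show it resting against the pin, though a picture cannot resolve the 3 mm limit.
- **Key:** I lowered one finger of the open gripper into the grey pod's round well and pressed the key to the bottom. The tip reached z = 0.025 m with about 30 N, against the 0.026 m expected at the bottom. I held briefly and withdrew straight up.
- **Last checks:** The key looked up again in the wrist view, the force on the tool was near zero, and the square pod, ring and weight looked untouched. I did not look at the drilled block and jar again after the first pictures, but the arm did not work near them.
- **Disagreement:** The wrist view put the axis about 5 mm away from the top view. That did not matter, because I pushed until the force rose rather than to a computed position.

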